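# Set out stripped microscope parts for reassembly

### The job

The four microscope parts stand in the aluminium strip-down tray in the order they came off; move them into the wooden assembly tray in the reverse order, one to a compartment, so that the part nearest the robot in the aluminium tray ends up farthest from the robot in the wooden one, and so on along the row. Carry each part upright and set it down on the tray's floor without dropping it, leave all four standing, and do not disturb the screwdriver, jar and tin on the bench.

Things in the scene. Friction and masses are not known exactly. Their poses are not given: they have to be found in the camera images.
- eyepiece: microscope eyepiece, black plastic, standing upright: straight barrel 30 mm across and 30 mm tall, flaring by height 36 mm to a head 42 mm across that runs up to the flat top at 60 mm (grip the head); about 120 g. Origin at the centre of its underside, z up along its axis
- objective: microscope objective, plain steel, standing upright: base 44 mm across up to height 22 mm, cone to 28 mm across at height 30 mm, then a straight neck 28 mm across up to the flat top at 56 mm (grip the neck); about 180 g. Origin at the centre of its underside, z up along its axis
- tube: camera adapter tube, aluminium, standing upright: straight cylinder 36 mm across, 74 mm tall, the tallest part; about 150 g. Origin at the centre of its underside, z up along its axis
- prism: prism housing, grey painted square block standing upright, 40 mm x 40 mm (along its own x and y), 58 mm tall; grip it on two faces across from each other; about 200 g. Origin at the centre of its underside, z up along its axis
- pad_eyepiece: fixed tan cork pad, 56 x 56 x 4 mm, lying in the strip-down tray in the compartment where the eyepiece stands at the start; it stays there and so marks that part's place in the row after the part is gone. Origin at the centre of its underside, 4 mm above the bench; x, y, z parallel to the strip-down tray's
- pad_objective: fixed tan cork pad, 56 x 56 x 4 mm, lying in the strip-down tray in the compartment where the objective stands at the start; it stays there and so marks that part's place in the row after the part is gone. Origin at the centre of its underside, 4 mm above the bench; x, y, z parallel to the strip-down tray's
- pad_tube: fixed tan cork pad, 56 x 56 x 4 mm, lying in the strip-down tray in the compartment where the tube stands at the start; it stays there and so marks that part's place in the row after the part is gone. Origin at the centre of its underside, 4 mm above the bench; x, y, z parallel to the strip-down tray's
- pad_prism: fixed tan cork pad, 56 x 56 x 4 mm, lying in the strip-down tray in the compartment where the prism stands at the start; it stays there and so marks that part's place in the row after the part is gone. Origin at the centre of its underside, 4 mm above the bench; x, y, z parallel to the strip-down tray's
- strip_tray: strip-down tray, bare aluminium, fixed, 268 (x) x 70 (y) mm, walls and dividers 4 mm thick and 16 mm high, floor 4 mm thick; one row of four 62 x 62 mm compartments centred at x = -99, -33, 33, 99 mm, y = 0. Origin under its centre, on the bench. +x points away from the robot (within 0.4 rad of world x): x = -99 is nearest the robot. Parts start 8 mm above the bench, on pads
- build_tray: assembly tray, wooden, fixed, empty at the start, 268 (x) x 70 (y) mm, walls and dividers 4 mm thick and 16 mm high, floor 4 mm thick; one row of four 62 x 62 mm compartments centred at x = -99, -33, 33, 99 mm, y = 0. Origin under its centre, on the bench. +x points away from the robot (within 0.4 rad of world x): x = -99 is nearest the robot.
- screwdriver: bystander: loose screwdriver 170 mm long, at most 35 mm high, lying between the two trays. Origin under its middle, x along it towards the tip
- jar: bystander: loose closed jar, 48 mm across, 50 mm tall, beyond the trays. Origin at the centre of its underside
- tin: bystander: loose brass tip-cleaner tin, 60 mm across, 36 mm tall, beyond the trays. Origin at the centre of its underside
Not all that is in view belongs to the job. What is shaped like the eyepiece but purple is not meant.

How it is judged:
By the outcome, as a careful person would: the job done as asked, in the order asked, and still so for the second after the job is handed in, with the robot touching nothing.
It also fails if it takes over 106 s, if anything falls off the work surface, if the arm or the gripper's body presses on something with over 40 N, if the wrist force passes 120 N, or if a joint passes its speed limit or range.

### The arm

A 6-joint arm with a two-finger parallel gripper is mounted at the origin on the work surface. World frame = base frame: x ahead of the robot, y to its left, z up, the work surface at z = 0. Lengths are in m, angles in rad, forces in N, time in s.
With the tool pointing down it reaches from about 0.375 to 0.975 m from the base axis. Payload 3.8 kg.
Tool frame: the origin (TCP) lies midway between the tips of the shut fingers; the grasp point (between the pads) lies 19 mm behind it; z points along the fingers, y is the line along which they close (so a half turn about z gives the same grasp; the last joint's range is limited). The gripper opens to 88 mm and grips with 3 to 60 N. Pads are 18 mm wide; open, the fingers measure 123 mm over their backs; the gripper's body (75 mm by 187 mm) begins 45 mm behind the grasp point.
Start: joints at [-0.037, 0.264, 1.604, -0, 1.274, -0.037], TCP at [0.675, -0, 0.239] pointing down, gripper open.
Joint ranges: [-2.63, 2.63], [-0.94, 2.18], [0.31, 2.57], [-1.31, 4.45], [0, 2.66], [-2.55, 2.55]. Speed limits (rad/s): [2.57, 2.57, 3.14, 3.14, 3.14, 3.14].

### API

Orientations are given as a rotation vector (axis times angle).
In Python, from cell import manip, inverse_kinematics, cams, order gives the robot as it stands. Calls block until the motion is done:
- manip.move_pose(position, orientation): joint-space move of the TCP to a pose.
- manip.move_linear(position, rate=0.15, rot=None): straight line of the TCP; rot=None keeps the orientation; rate is the mean speed in m/s.
- manip.set_joints(angles): joint-space move.
- manip.set_gripper(opening, force=None): finger opening in m; force is the grip in N (None keeps the last); returns when the fingers have stopped.
- manip.dwell(seconds).
- inverse_kinematics(position, orientation): joint angles nearest the present ones, or None.
- manip.state(): the state.
- cams.capture(name): name is "scene" or "side" or "wrist"; returns a dict with "image" (480x640x3 uint8, blue, green, red), "z_map" (480x640 float32, m along the optical axis (not along the pixel's ray), 0 where there is no reading), "intrinsics" (3x3 intrinsics, pixels), "k1" (the pictures are not rectified: a ray, as slopes to the right and down, at radius r is drawn at 1 + k1 r^2 times it, then the intrinsics apply), "position" and "orientation" of the camera in the world; the wrist camera has in their place "T_tool_cam" (4x4, takes a point from camera to tool coordinates, whose origin is the TCP and whose axes are the flange's). Camera axes: x right, y down, z forward; pixel columns grow to the right and rows downward; lengths in m; the calibration is good to about 2 mm. A picture is of the moment at which its call begins: read the wrist's pose just before it.
A pose or a line that the arm cannot do raises manip.IKError and nothing moves.
- order.close_job(): hands the job in; it is judged then, once.
The state is a dict: "clock": time; "joint_pos": joint angles; "joint_velocities": joint speeds; "tau": joint torques, N m; "tool_pos": TCP position; "tcp_rot": TCP orientation; "contact_force": force on the tool from outside, world axes, zero at the start; "moment": the same for the moment, N m; "gripper_width": finger opening in m; "grasp_force": force on a finger pad.
Only numpy, scipy, OpenCV 4.12 (cv2) and the standard library are available. Lean on these libraries where they do the work, as an engineer would, in place of code of your own. Each camera call takes 0.05 s, during which the arm holds its last target. There are 200 camera calls.

## Working session

There is one attempt and no reset: what is moved stays moved. The work goes in short steps, each a Python script; the robot and the scene stay as the last script left them, time stands still between calls to the robot, and variables do not carry over. Pictures are saved under pics/ and viewed, at most 14 in all, crops included, and the job is handed in when it is done.

```bash
ls; mkdir -p pics
python3 - <<'E'
from cell import manip,cams
import cv2,numpy as np
for n in("scene","side"):
    c=cams.capture(n);cv2.imwrite(f"pics/{n}0.png",c["image"]);np.savez(f"/tmp/{n}.npz",**c)
    print(n,c["intrinsics"],c["k1"],c["position"],c["orientation"],(c["z_map"]>0).mean())
print(manip.state())
E
```

```text
pics
scene [[515.86221671   0.         317.14113642]
 [  0.         515.86221671 241.57086738]
 [  0.           0.           1.        ]] -0.052861920744637525 [1.0044882  0.42811014 0.63532055] [-0.93287954 -2.4807034   1.0523269 ] 0.9961783854166667
side [[440.38463888   0.         321.59515626]
 [  0.         440.38463888 233.94933639]
 [  0.           0.           1.        ]] 0.005470655375378087 [ 0.43873566 -0.64802266  0.57583172] [-2.23512492  0.26858991 -0.15724706] 0.996005859375
{'clock': 0.1, 'joint_pos': array([-3.68719173e-02,  2.64671644e-01,  1.60519502e+00, -1.62576126e-05,
        1.27367720e+00, -3.68956811e-02]), 'joint_velocities': array([ 5.74632508e-05, -1.52729338e-03, -2.15888492e-03, -1.61312993e-03,
        8.34661464e-04,  1.84525599e-03]), 'tau': array([ 2.09863060e-04, -5.03614998e+01, -3.58072400e+01,  7.29403482e-02,
        2.32994242e-02, -8.27531630e-05]), 'tool_pos': array([6.74385347e-01, 3.44869830e-05, 2.37539556e-01]), 'tcp_rot': array([-2.22040585e+00, -2.22046922e+00,  2.10278678e-03]), 'contact_force': array([ 0.02920173,  0.03476754, -0.4118669 ]), 'moment': array([ 0.02693177,  0.02450553, -0.01698785]), 'grasp_force': 0.0, 'gripper_width': 0.08833190430957504}
```

View pics/scene0.png

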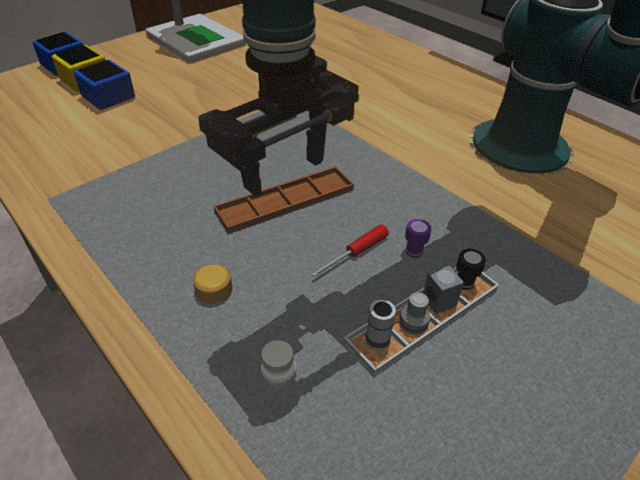

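View pics/side0.png

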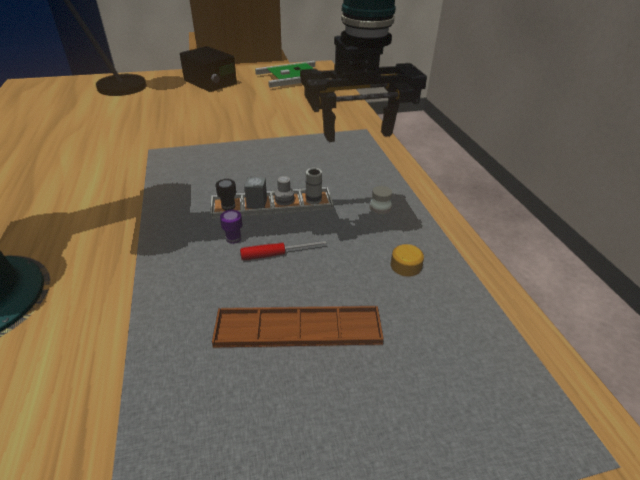

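The scene view shows the aluminium tray from (490,285) near to (360,350) far. In it stand the black eyepiece (470,265), prism (444,288), objective (417,312) and tube (380,325). The empty wooden tray is at (285,198). Things that could be mistaken for the eyepiece: the purple decoy (417,235), which I reject by its colour, and the black part (470,265), which I choose. The side view agrees: eyepiece (226,192), decoy (232,225).

```bash
cat > h.py <<'E'
import numpy as np,cv2
from scipy.spatial.transform import Rotation as R
def pose(c,st=None):
    if "T_tool_cam" in c:
        T=np.eye(4);T[:3,:3]=R.from_rotvec(st["tcp_rot"]).as_matrix();T[:3,3]=st["tool_pos"]
        T=T@c["T_tool_cam"];return T[:3,:3],T[:3,3]
    return R.from_rotvec(c["orientation"]).as_matrix(),np.array(c["position"])
def slopes(c,uv):
    uv=np.asarray(uv,float).reshape(-1,1,2)
    return cv2.undistortPoints(uv,c["intrinsics"],np.array([float(c["k1"]),0,0,0,0])).reshape(-1,2)
def rays(c,uv,st=None):
    s=slopes(c,uv);Rm,t=pose(c,st)
    return np.c_[s,np.ones(len(s))]@Rm.T,t
def on_plane(c,uv,z,st=None):
    d,t=rays(c,uv,st);return t+d*((z-t[2])/d[:,2])[:,None]
def cloud(c,st=None):
    v,u=np.mgrid[0:480,0:640];uv=np.c_[u.ravel(),v.ravel()]
    d,t=rays(c,uv,st);return (t+d*c["z_map"].ravel()[:,None]).reshape(480,640,3)
E
python3 - <<'E'
import numpy as np,h
np.set_printoptions(precision=3,suppress=True)
L=lambda n:{k:v for k,v in np.load(f"/tmp/{n}.npz").items()}
s,d=L("scene"),L("side")
cs,cd=h.cloud(s),h.cloud(d)
for n,u in dict(eye=(470,256),prism=(444,276),obj=(418,297),tube=(370,308),decoy=(417,225),jar=(278,352),tin=(212,275),drv=(368,240),tip=(315,275),stripnear=(490,283),stripfar=(378,366),woodnear=(340,172),woodfar=(222,218)).items(): print(n,cs[u[1],u[0]])
for n,u in dict(eye=(226,183),prism=(255,182),tube=(314,172),decoy=(232,215),jar=(381,190),tin=(407,252),woodn=(217,328),woodf=(380,328)).items(): print("side",n,cd[u[1],u[0]])
from cell import cams,manip
print(cams.capture("wrist")["T_tool_cam"], cams.capture("wrist")["intrinsics"])
E
```

```text
eye [0.447 0.169 0.068]
prism [0.512 0.169 0.068]
obj [0.57  0.168 0.063]
tube [0.649 0.146 0.083]
decoy [0.447 0.062 0.06 ]
jar [0.776 0.102 0.051]
tin [ 0.76  -0.086  0.036]
drv [0.506 0.009 0.023]
tip [0.623 0.004 0.014]
stripnear [0.414 0.201 0.007]
stripfar [0.671 0.191 0.015]
woodnear [ 0.4   -0.174  0.016]
woodfar [ 0.659 -0.212  0.015]
side eye [0.449 0.174 0.07 ]
side prism [0.509 0.165 0.07 ]
side tube [0.637 0.156 0.084]
side decoy [0.451 0.067 0.062]
side jar [0.774 0.102 0.052]
side tin [ 0.757 -0.088  0.038]
side woodn [ 0.4   -0.166  0.012]
side woodf [ 0.653 -0.232  0.02 ]
[[-0.    -0.967 -0.257  0.066]
 [ 1.    -0.    -0.    -0.   ]
 [ 0.    -0.257  0.967 -0.147]
 [ 0.     0.     0.     1.   ]] [[352.872   0.    318.57 ]
 [  0.    352.872 242.139]
 [  0.      0.      1.   ]]
```

Run:
```python
from cell import manip,cams
import cv2,numpy as np
rot=[-2.2214,-2.2214,0]
for n,p in dict(strip=(0.54,0.20,0.24),wood=(0.53,-0.17,0.24)).items():
    manip.move_pose(p,rot);manip.dwell(.3)
    st=manip.state();c=cams.capture("wrist");c.update(tcp_rot=st["tcp_rot"],tool_pos=st["tool_pos"])
    cv2.imwrite(f"pics/w_{n}.png",c["image"]);np.savez(f"/tmp/w_{n}.npz",**c)
print(st["clock"])
```

```text
3.1917
```

View pics/w_strip.png

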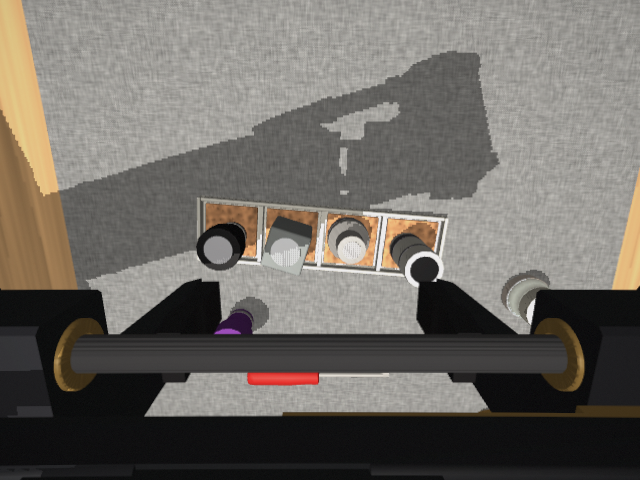

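View pics/w_wood.png

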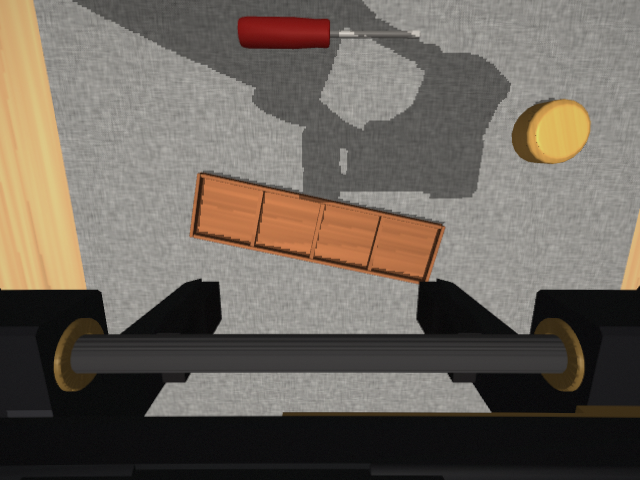

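Strip view: eyepiece top at (218,249), a black ring with a gray lens and distinct from the purple decoy at (235,325). Prism top is at (287,255) and yawed, objective (350,248), tube (424,267). In the wood view the tray runs from (197,205) to (435,255), empty.

```bash
cat > meas.py <<'E'
import numpy as np,cv2,h
np.set_printoptions(precision=4,suppress=True)
L=lambda n:{k:v for k,v in np.load(f"/tmp/w_{n}.npz").items()}
def rect(p):
    (c,s,a)=cv2.minAreaRect((p[:,:2]*1000).astype(np.float32)); return np.round(c,1),np.round(s,1),round(a,2)
out={}
for n in("strip","wood"):
    c=L(n);P=h.cloud(c,c);hsv=cv2.cvtColor(c["image"],cv2.COLOR_BGR2HSV)
    b=P[60:100,150:400].reshape(-1,3) if n=="wood" else P[20:60,100:300].reshape(-1,3)
    print(n,"bench z",np.median(b[:,2]))
    roi=np.zeros((480,640),bool);roi[165:285,185:455]=1
    z=P[...,2]
    if n=="wood":
        m=(hsv[...,0]<15)&(hsv[...,1]>90)&roi
        m=cv2.morphologyEx(m.astype(np.uint8),cv2.MORPH_OPEN,np.ones((3,3)))
        k=max(cv2.findContours(m,0,1)[0],key=cv2.contourArea)
        print("colour outline at z16",rect(h.on_plane(c,k.reshape(-1,2),.016,c)))
    m=roi&(z>.013)&(z<.019)
    print("wall tops",m.sum(),rect(P[m]))
    if n=="strip":
        for q,zt,u,v in(("eye",.068,218,249),("prism",.066,287,255),("obj",.064,350,248),("tube",.082,424,267)):
            m=(abs(z-zt)<.004);m[:, :u-35]=0;m[:,u+35:]=0;m[:v-35]=0;m[v+35:]=0
            m=cv2.morphologyEx(m.astype(np.uint8),cv2.MORPH_OPEN,np.ones((3,3)))
            k=max(cv2.findContours(m,0,1)[0],key=cv2.contourArea).reshape(-1,2)
            p=h.on_plane(c,k,zt,c)
            print(q,np.median(z[m>0]),"circ",cv2.minEnclosingCircle((p[:,:2]*1000).astype(np.float32)),"rect",rect(p))
E
python3 meas.py
```

```text
strip bench z 0.0018208581005695612
wall tops 2681 (array([542.8, 170.3]), array([ 70.8, 267.4]), 84.98)
eye 0.0691198106985704 circ ((446.4770202636719, 174.64010620117188), 21.573640823364258) rect (array([446.7, 174.2]), array([41. , 42.1]), 89.92)
prism 0.06707958746227391 circ ((508.6400451660156, 171.5992889404297), 27.17671012878418) rect (array([509. , 171.9]), array([40.8, 39.8]), 72.15)
obj 0.0651324812002449 circ ((571.2438354492188, 172.38064575195312), 14.275199890136719) rect (array([571.5, 172.5]), array([26.7, 26.8]), 0.66)
tube 0.08317084188165663 circ ((635.647705078125, 160.1116943359375), 18.78900146484375) rect (array([635.2, 160.8]), array([35.3, 32.7]), 17.83)
wood bench z 0.0017906550309189362
colour outline at z16 (array([ 528.2, -188.3]), array([ 71.2, 267.4]), 77.85)
wall tops 3162 (array([ 527.8, -189.4]), array([ 70.5, 267.8]), 77.79)
```

Run:
```python
import cv2
i=cv2.imread("pics/w_strip.png")[180:345,180:460]
cv2.imwrite("pics/crop1.png",cv2.resize(i,None,fx=2.8,fy=2.8,interpolation=cv2.INTER_CUBIC))
```

```text
(no output)
```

View pics/crop1.png

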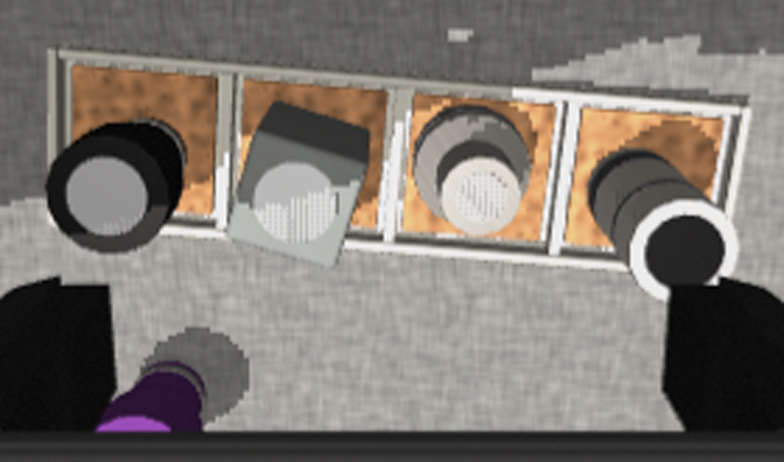

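The crop confirms the choice: the black part at (107,195), standing on cork inside the aluminium tray, is the eyepiece. The purple decoy at (150,410) stands outside the tray. From near to far the row is eyepiece, prism, objective, tube.

```bash
cat > job.py <<'E'
import numpy as np
from scipy.spatial.transform import Rotation as R
from cell import manip,cams,inverse_kinematics
SA,WA=np.radians(84.98-90),np.radians(77.82-90)
WC=np.array([.528,-.1888])
# x,y, yaw, tcp z at grasp, wood slot x
PARTS=dict(eyepiece=(.4465,.1746,SA,.037,.099),prism=(.5088,.1718,np.radians(-17.85),.027,.033),
 objective=(.5713,.1724,SA,.041,-.033),tube=(.6354,.1605,SA,.037,-.099))
def rv(a):
    x=np.array([np.cos(a),np.sin(a),0]);z=np.array([0,0,-1.]);return R.from_matrix(np.c_[x,np.cross(z,x),z]).as_rotvec()
H=.165
def run(n):
    x,y,a,z,s=PARTS[n]
    p=manip.state()["tool_pos"]
    if p[2]<H-.01: manip.move_linear([p[0],p[1],H])
    manip.move_pose([x,y,H],rv(a)); manip.set_gripper(.07,25)
    manip.move_linear([x,y,z],rate=.1); 
    manip.set_gripper(0,25); manip.dwell(.2)
    s0=manip.state();print(n,"grip",s0["gripper_width"],s0["grasp_force"],s0["tool_pos"],s0["contact_force"])
    manip.move_linear([x,y,H],rate=.12)
    w=WC+s*np.array([np.cos(WA),np.sin(WA)])
    manip.move_linear([*w,H],rate=.22,rot=rv(WA))
    zt=z-.004
    manip.move_linear([*w,zt+.012],rate=.15); manip.move_linear([*w,zt+.003],rate=.03); manip.dwell(.2)
    f0=manip.state()["contact_force"][2]; 
    for k in range(10):
        zz=zt+.003-.0005*(k+1)
        manip.move_linear([*w,zz],rate=.02);manip.dwell(.05)
        st=manip.state();f=st["contact_force"][2]-f0
        if f>2.5: break
    print(" down",k,zz,"dz",s0["tool_pos"][2]-st["tool_pos"][2],"f",f,"w",st["gripper_width"])
    manip.set_gripper(.065); manip.move_linear([*w,H],rate=.12)
    print(" clock",manip.state()["clock"])
E
python3 - <<'E'
import job,cv2
print({n:job.inverse_kinematics([*v[:2],v[3]],job.rv(v[2])) is not None for n,v in job.PARTS.items()}, job.inverse_kinematics([.54,.18,.16],job.rv(0)))
job.run("eyepiece")
cv2.imwrite("pics/s1.png",job.cams.capture("side")["image"])
E
```

```text
{'eyepiece': True, 'prism': True, 'objective': True, 'tube': True} [ 2.77991750e-01  1.27982286e-01  1.91612160e+00 -4.44089210e-16
  1.09748877e+00  1.84878808e+00]
eyepiece grip 0.04111880466170234 24.95971854612435 [0.44671314 0.17458016 0.03720578] [-1.15342948 -0.5085407   1.87965637]
 down 6 0.0325 dz 0.004028682739464745 f 5.012802232034802 w 0.040949045575544345
 clock 16.6667
```

View pics/s1.png

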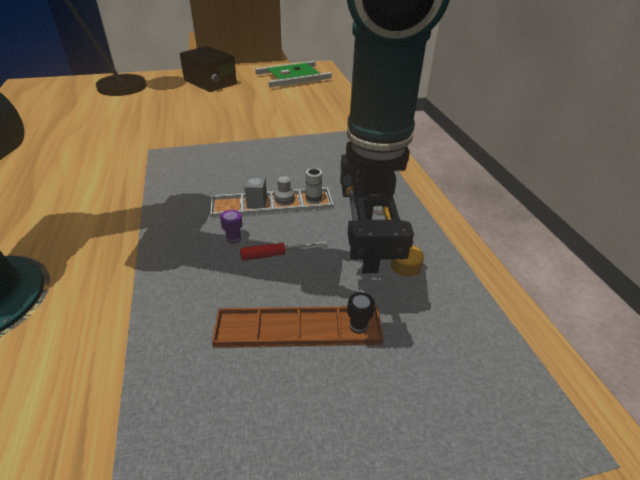

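The eyepiece stands in the far wooden compartment at (360,312), and contact came exactly 4 mm lower, as expected. About 13.5 s per part fits the time limit, so I'll carry on with the prism, checking its grip before continuing.

Run:
```python
import job,cv2
job.run("prism")
cv2.imwrite("pics/s2.png",job.cams.capture("side")["image"])
```

```text
prism grip 0.039550213978334116 24.999782480299473 [0.50882856 0.17166189 0.02714457] [-0.86139741 -1.31961031  3.45076921]
 down 5 0.023 dz 0.003964434071364282 f 2.727573516687354 w 0.039974477059424904
 clock 29.2583
```

View pics/s2.png

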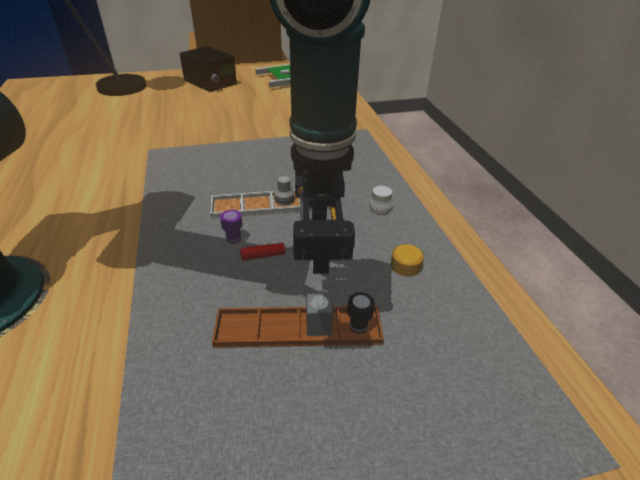

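The prism stands in the third compartment at (319,316), next to the eyepiece at (361,312). The objective goes next, then the tube.

Run:
```python
import job
job.run("objective")
```

```text
objective grip 0.02661169307010541 24.988703476265073 [0.57128976 0.17233446 0.04099016] [ 0.17665227 -0.94446527  0.70668346]
 down 6 0.036500000000000005 dz 0.004054530430837935 f 4.6970803502919924 w 0.026515526066711488
 clock 41.875
```

Run:
```python
import job,cv2,numpy as np
job.run("tube")
m=job.manip
m.move_pose((0.53,-0.17,0.24),[-2.2214,-2.2214,0]);m.dwell(.3)
st=m.state();c=job.cams.capture("wrist");s=job.cams.capture("side")
cv2.imwrite("pics/fw.png",c["image"]);cv2.imwrite("pics/fs.png",s["image"]);print(st["clock"])
```

```text
tube grip 0.034600169048501044 24.997208146378398 [0.63545125 0.16034027 0.03713603] [-0.85901756 -1.89924379  1.73999589]
 down 6 0.0325 dz 0.004098556969930667 f 7.571260469130702 w 0.0343391815536837
 clock 54.5
56.3167
```

View pics/fw.png

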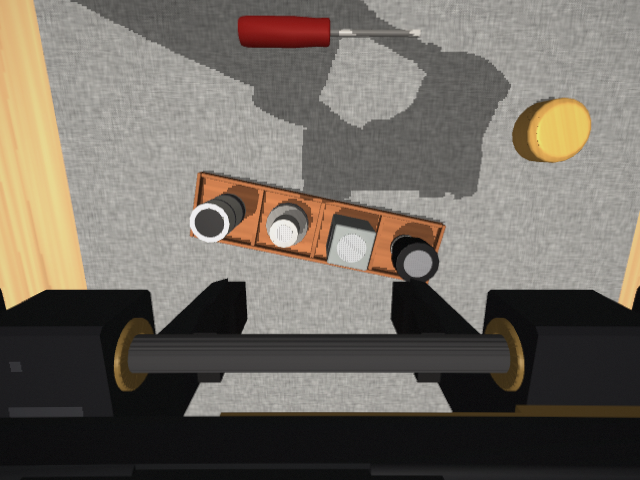

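View pics/fs.png

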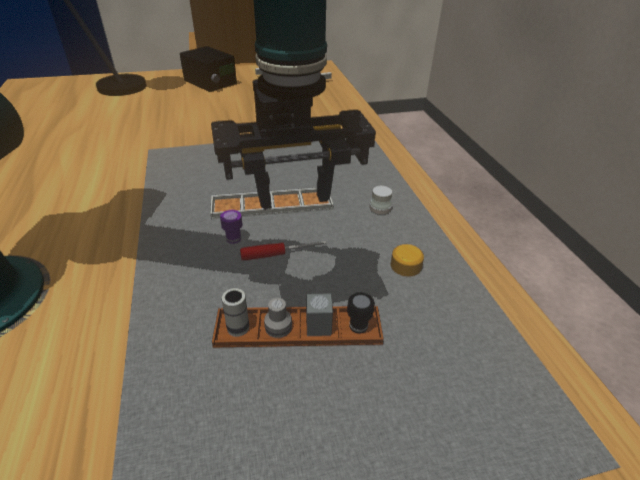

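In both final views the wooden tray holds, near to far, tube (210,222), objective (284,230), prism (350,245) and eyepiece (415,260), all upright. The screwdriver, tin, jar and decoy haven't moved.

```bash
python3 -c "
from cell import order
print(order.close_job())"
```

```text
the job is handed in; nothing more can be done
None
```

All four parts stand upright in the wooden tray in reverse order (tube, objective, prism, eyepiece from near to far), the screwdriver, jar and tin are undisturbed, and I handed the job in at about 56 s on the robot's clock; no verdict came back.

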